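# Stop the mill, load its hopper, release the stop

### The job

Press the mushroom stop button of the chocolate mill down until it stays down, then carry the loaded tray by its bridge handle to the loading ledge, set it down there flat with its open front towards the hopper and let go of it. Then take the tray by its rear bar and tip it up so that all four chocolate chunks slide into the hopper, and lay the empty tray back down flat on the ledge. Only then turn the mushroom clockwise to release it so that it springs fully up again; leave the jar, the bowl and the chocolate slab where they stand.

Things in the scene. Friction and masses are not known exactly. Their poses are not given: they have to be found in the camera images.
- mill: Fixed steel mill. Origin at table level under the ledge's far edge; x from ledge to hopper, z up. Ledge: x -160 to 0, 190 wide, top 80 high, a 10 high cheek along each side (176 apart). Then the open-topped hopper: x 0 to 144, 177 wide inside, floor 10 high, near wall level with the ledge, side walls 135 and far wall 140 high. Behind it a low drum, 124 across, 112 high, centre x 225.
- ledge (a point): Point on the ledge's top, 70 before the hopper's mouth, on the mill's middle line: a tray whose origin is put here, with its x axis along the mill's, reaches 15 over the hopper and its rear bar clears the ledge. Same axes as the mill.
- hopper (a point): Centre of the hopper's inner floor. Same axes as the mill.
- tray: Loose aluminium tray, 170 long (x) by 120 wide (y), floor 4 thick, side walls and rear wall 36 high and 4 thick, front end (+x) open. Origin at the centre of its underside. 0.35 kg empty. A square bridge handle stands over its middle and a round bar is fixed behind its rear wall.
- bridge (a point): Centre of the tray's bridge handle: a black bar 14 by 14, 120 long across the tray (along the tray's y), 95 above the underside, over the tray's centre, held at both ends by uprights on the side walls. The tray hangs level from it.
- rear_bar (a point): Centre of the tray's rear bar: round, 12 thick, 120 long along the tray's y, 120 behind the tray's centre and 62 above its underside; free all round except its two end brackets.
- chunk0: Dark chocolate chunk, 60 x 40 x 28, 0.07 kg, lying in the tray. Origin at the centre of its underside.
- chunk1: As chunk0.
- chunk2: As chunk0.
- chunk3: As chunk0.
- station: Fixed grey control box of the mill, 130 (x) by 110 (y), 90 high, with the black mushroom button standing on the middle of its top. Origin at the centre of its underside.
- stop (a joint): How far the mushroom is pressed: 0 up, 0.010 m fully down. It takes 2.5 to 5 N, then a hard stop. A latch keeps it down when let go.
- stop_turn (a joint): Turn of the mushroom head, clockwise seen from above: 0 at rest, stop at 1.2 rad. Turning to 1.0 rad or more frees the latch fully and the head springs up as soon as it is let go; let go, it slowly turns back to 0 by itself. Needs about 0.1 Nm.
- stop_top (a point): Centre of the flat top of the mushroom head; moves with it. Round head 54 across; its upright rim to grip is 6 to 24 below this point. When up, this point is 56 above the box's top; pressed, 46.
- jar: Bystander: glass jar with brass lid, 72 across, 95 high. Origin under its centre.
- bowl: Bystander: wooden bowl, 110 across, 50 high. Origin under its centre.
- slab: Bystander: block of chocolate 90 x 70 x 60. Origin under its centre.
Mind the look-alikes: they are no part of the job. What is shaped like the chunk2 but blue or white is not meant.

How it is judged:
On the way, in this order (a step that is already met when the one before it is completed fails the run):
1. the mushroom is pressed down and stays down with nothing touching it, the loaded tray still where it was (value of joint stop above 0.007 m and contact force between anything else and station below 0.1 N and distance of tray from where it was at the start of the episode below 0.03 m and x of chunk0 in the frame of tray between -0.1 and 0.1 m and y of chunk0 in the frame of tray between -0.06 and 0.06 m and z of chunk0 in the frame of tray between -0.01 and 0.06 m and x of chunk1 in the frame of tray between -0.1 and 0.1 m and y of chunk1 in the frame of tray between -0.06 and 0.06 m and z of chunk1 in the frame of tray between -0.01 and 0.06 m and x of chunk2 in the frame of tray between -0.1 and 0.1 m and y of chunk2 in the frame of tray between -0.06 and 0.06 m and z of chunk2 in the frame of tray between -0.01 and 0.06 m and x of chunk3 in the frame of tray between -0.1 and 0.1 m and y of chunk3 in the frame of tray between -0.06 and 0.06 m and z of chunk3 in the frame of tray between -0.01 and 0.06 m), for 0.2 s.
2. the tray, still holding all four chunks, stands flat on the ledge with its open front to the hopper, let go, the mushroom still down (value of joint stop above 0.007 m and contact force between the fingers and tray below 0.1 N and angle between tray's own z axis and vertical below 0.08 rad and z of tray in the frame of ledge between -0.01 and 0.01 m and x of tray in the frame of ledge between -0.055 and 0.045 m and y of tray in the frame of ledge between -0.03 and 0.03 m and angle between the x axis of tray and the x axis of mill, either way round below 0.3 rad and x of rear_bar in the frame of ledge below 0 m and x of chunk0 in the frame of tray between -0.1 and 0.1 m and y of chunk0 in the frame of tray between -0.06 and 0.06 m and z of chunk0 in the frame of tray between -0.01 and 0.06 m and x of chunk1 in the frame of tray between -0.1 and 0.1 m and y of chunk1 in the frame of tray between -0.06 and 0.06 m and z of chunk1 in the frame of tray between -0.01 and 0.06 m and x of chunk2 in the frame of tray between -0.1 and 0.1 m and y of chunk2 in the frame of tray between -0.06 and 0.06 m and z of chunk2 in the frame of tray between -0.01 and 0.06 m and x of chunk3 in the frame of tray between -0.1 and 0.1 m and y of chunk3 in the frame of tray between -0.06 and 0.06 m and z of chunk3 in the frame of tray between -0.01 and 0.06 m), for 0.2 s.
3. the tray is tipped up, held at its rear bar, the mushroom still down (value of joint stop above 0.007 m and angle between tray's own z axis and vertical above 0.5 rad and distance between the grasp point and rear_bar below 0.07 m and contact force between the fingers and tray above 0.3 N), for 0.1 s.
4. all four chunks lie in the hopper and the tray lies flat on the ledge, let go, the mushroom still down (value of joint stop above 0.007 m and contact force between the fingers and tray below 0.1 N and angle between tray's own z axis and vertical below 0.08 rad and z of tray in the frame of ledge between -0.01 and 0.01 m and x of tray in the frame of ledge between -0.055 and 0.045 m and y of tray in the frame of ledge between -0.03 and 0.03 m and angle between the x axis of tray and the x axis of mill, either way round below 0.3 rad and x of rear_bar in the frame of ledge below 0 m and x of chunk0 in the frame of hopper between -0.08 and 0.08 m and y of chunk0 in the frame of hopper between -0.1 and 0.1 m and z of chunk0 in the frame of hopper between -0.01 and 0.08 m and x of chunk1 in the frame of hopper between -0.08 and 0.08 m and y of chunk1 in the frame of hopper between -0.1 and 0.1 m and z of chunk1 in the frame of hopper between -0.01 and 0.08 m and x of chunk2 in the frame of hopper between -0.08 and 0.08 m and y of chunk2 in the frame of hopper between -0.1 and 0.1 m and z of chunk2 in the frame of hopper between -0.01 and 0.08 m and x of chunk3 in the frame of hopper between -0.08 and 0.08 m and y of chunk3 in the frame of hopper between -0.1 and 0.1 m and z of chunk3 in the frame of hopper between -0.01 and 0.08 m), for 0.2 s.
At the end, for the whole second after the job is handed in: Mushroom up (pressed under 2 mm); all four chunks at rest in the hopper; the tray at rest flat (0.08 rad) on the ledge, open front to the hopper, in line within 0.3 rad, its origin 55 mm before to 45 mm beyond the ledge point, within 30 mm sideways (value of joint stop below 0.002 m and angle between tray's own z axis and vertical below 0.08 rad and z of tray in the frame of ledge between -0.01 and 0.01 m and x of tray in the frame of ledge between -0.055 and 0.045 m and y of tray in the frame of ledge between -0.03 and 0.03 m and angle between the x axis of tray and the x axis of mill, either way round below 0.3 rad and x of rear_bar in the frame of ledge below 0 m and x of chunk0 in the frame of hopper between -0.08 and 0.08 m and y of chunk0 in the frame of hopper between -0.1 and 0.1 m and z of chunk0 in the frame of hopper between -0.01 and 0.08 m and x of chunk1 in the frame of hopper between -0.08 and 0.08 m and y of chunk1 in the frame of hopper between -0.1 and 0.1 m and z of chunk1 in the frame of hopper between -0.01 and 0.08 m and x of chunk2 in the frame of hopper between -0.08 and 0.08 m and y of chunk2 in the frame of hopper between -0.1 and 0.1 m and z of chunk2 in the frame of hopper between -0.01 and 0.08 m and x of chunk3 in the frame of hopper between -0.08 and 0.08 m and y of chunk3 in the frame of hopper between -0.1 and 0.1 m and z of chunk3 in the frame of hopper between -0.01 and 0.08 m and linear speed of each of tray, chunk0, chunk1, chunk2, chunk3 below 0.02 m/s); the robot touches nothing.
It fails at once if the jar is moved more than 30 mm or tipped (distance of jar from where it was at the start of the episode above 0.03 m or angle between jar's own z axis and vertical above 0.3 rad).
It fails at once if the bowl is moved more than 30 mm or tipped (distance of bowl from where it was at the start of the episode above 0.03 m or angle between bowl's own z axis and vertical above 0.3 rad).
It fails at once if the slab is moved more than 30 mm or tipped (distance of slab from where it was at the start of the episode above 0.03 m or angle between slab's own z axis and vertical above 0.3 rad).
It also fails if it takes over 72 s, if anything falls off the work surface, if the arm or the gripper's body presses on something with over 40 N, if the wrist force passes 120 N, or if a joint passes its speed limit or range.

### The arm

A 6-joint arm with a two-finger parallel gripper is mounted at the origin on the work surface. World frame = base frame: x ahead of the robot, y to its left, z up, the work surface at z = 0. Lengths are in m, angles in rad, forces in N, time in s.
With the tool pointing down it reaches from about 0.35 to 0.775 m from the base axis. Payload 5.5 kg.
Tool frame: the origin (TCP) lies on the centre line of the jaws, within the pads' length; the fingertips stand 11 mm ahead of it and the grasp point (between the pads) lies 8 mm behind it; z points along the fingers, y is the line along which they close (so a half turn about z gives the same grasp; the last joint's range is limited). The gripper opens to 85 mm and grips with 20 to 120 N. Pads are 22 mm wide; open, the fingers measure 114 mm over their backs; the gripper's body (76 mm by 85 mm) begins 54 mm behind the grasp point. The pads swing forward as they close: fully open they stand 13 mm farther back than shut.
Start: joints at [-1.407, 0.313, 0.046, 1.304, 0, 1.431], TCP at [0.172, -0.549, 0.222] pointing down, gripper open.
Joint ranges: [-2.76, 2.76], [-0.86, 1.69], [-1.03, 1.26], [-2.2, 2.34], [-1.47, 1.5], [-3.14, 3.14]. Speed limits (rad/s): [2.57, 2.57, 3.14, 3.14, 3.14, 3.14].

### API

Orientations are given as a unit quaternion [w, x, y, z].
In Python, from workcell import env, viewer, order, models gives the robot as it stands.
- The arm moves only by the tool drive_tool, never from a script. Its argument "series" is a list that holds one entry, the list of rows, each a list of 6 numbers: the shift along the tool's x, y, z each as a share of 120 mm, from -1 to 1, then the turn, a rotation vector about the tool's x, y, z each as a share of 180 degrees, from -1 to 1. A call has 1 to 20 rows; each row shifts and turns the commanded pose from where the row before left it, along the tool's axes as they then stand; what a row does not reach is not made up. A row lasts 1/8 s, in which the tool goes at most 62.5 mm and 10.7 degrees, less where a joint would pass 70% of its speed; a pose out of reach is approached as far as the arm can. A call with a number of a shift or a turn outside -1 to 1 is refused whole. A call with a gripper value outside its range is refused whole. "jaw" is the opening, from -1 (shut) to 1 (fully open), set as the call begins (left out, the last holds). The fingers move at their own pace and stop on an object; "grip_force" is the grip in N (left out, the last holds). Time passes only in rows, so rows that do not move let the fingers close. It gives the time, the measured TCP pose, the force, the opening and the grip force at its end, in the units of the state.
- env.get_state(): the state, without advancing time (a new reading comes with each control period).
- viewer.read_camera(name): name is "scene" or "side" or "wrist"; returns the picture (420x560x3 uint8, red, green, blue); there is no depth.
- viewer.camera_info(name): a dict with "intrinsics" (3x3 intrinsics, pixels), "D" ([k1, k2, p1, p2, k3] as OpenCV has them; the pictures are not rectified), "R" (3x3) and "t" (3): a world point X has camera coordinates R X + t; the wrist camera has in their place "T_tool_cam" (4x4, takes a point from camera to tool coordinates, whose origin is the TCP and whose axes are the flange's). Camera axes: x right, y down, z forward; pixel columns grow to the right and rows downward; lengths in m; the calibration is good to about 2 mm. A picture is of the moment at which its call begins: read the wrist's pose just before it. camera_info takes no time and is no camera call.
- order.hand_in(): hands the job in; it is judged then, once.
Trained networks look in the newest picture that a camera, given by its name, has taken for a name from the list of things; names that differ only in an ending like _2 or _b are one class to them, and where a whole thing is asked for, a point or a joint stands for the part that bears it (a point fixed in the world has none). Each returns a list of dicts, best first, with "score" (0 to 1); they miss things now and then, are a little off and sometimes report something else, mostly with a low value. They report only what shows in the picture. A call takes as long as a camera call. They do not tell look-alikes from the thing itself.
- models.silhouettes(label, camera): "region" (420x560 bool, what is visible of it) and "location" ([column, row] in pixels, amid what is visible of it).
The state is a dict: "clock": time; "joint_pos": joint angles; "qvel": joint speeds; "tau": joint torques, N m; "tcp_pos": TCP position; "orientation": TCP orientation; "wrist_force": force on the tool from outside, world axes, zero at the start; "ft_torque": the same for the moment, N m; "finger_gap": finger opening in m; "grip_force": force on a finger pad.
Only numpy, scipy, OpenCV 4.12 (cv2) and the standard library are available. Lean on these libraries where they do the work, as an engineer would, in place of code of your own. Each camera call takes 0.05 s, during which the arm holds its last target. There are 200 camera calls.

## Working session

There is one attempt and no reset: what is moved stays moved. The work goes in short steps, Python scripts to look and compute and a tool call to move; the robot and the scene stay as the last step left them, time stands still between calls to the robot, and variables do not carry over. Pictures are saved under pics/ and viewed, at most 10 in all, crops included, and the job is handed in when it is done.

Besides the shell and the picture viewer there is one more tool, called after "Call:" by a JSON object that holds its "name" and its "arguments", one argument or row to a line. drive_tool: Moves the arm, as the interface text tells. Its arguments: {"type":"object","properties":{"series":{"type":"array"},"jaw":{"type":"number"},"grip_force":{"type":"number"}},"required":["series"]}

```bash
mkdir -p pics; ls; cat > h.py <<'E'
import numpy as np, cv2
from workcell import env, viewer, order, models
from scipy.spatial.transform import Rotation as Ro
def cam(n, s=None):
    c=viewer.camera_info(n); K=np.array(c["intrinsics"]);D=np.array(c["D"])
    if "R" in c and n!="wrist": return K,D,np.array(c["R"]),np.array(c["t"])
    s=s or env.get_state(); q=s["orientation"]
    T=np.eye(4);T[:3,:3]=Ro.from_quat([q[1],q[2],q[3],q[0]]).as_matrix();T[:3,3]=s["tcp_pos"]
    W=np.linalg.inv(T@np.array(c["T_tool_cam"])); return K,D,W[:3,:3],W[:3,3]
def ray(c,px):
    K,D,R,t=c; u=cv2.undistortPoints(np.array([[px]],float),K,D)[0,0]
    d=R.T@np.array([u[0],u[1],1]); return -R.T@t, d/np.linalg.norm(d)
def atz(c,px,z):
    o,d=ray(c,px); return o+d*(z-o[2])/d[2]
def proj(c,X):
    K,D,R,t=c; return cv2.projectPoints(np.array(X,float).reshape(-1,3),cv2.Rodrigues(R)[0],t,K,D)[0][:,0]
def tri(cs,ps):
    A=np.zeros((3,3));b=np.zeros(3)
    for c,p in zip(cs,ps):
        o,d=ray(c,p);M=np.eye(3)-np.outer(d,d);A+=M;b+=M@o
    return np.linalg.solve(A,b)
E
python3 - <<'E'
from h import *
a=[]
for n in ["scene","side"]:
    im=viewer.read_camera(n); cv2.imwrite(f"pics/{n}.png",im[:,:,::-1]); K,D,R,t=cam(n); print(n,-R.T@t,K[0,0],R[2])
    for l in ["tray","mill","station","chunk0","stop_top","bridge","rear_bar","jar","bowl","slab"]:
        for m in models.silhouettes(l,n)[:6]:
            ys,xs=np.nonzero(m["region"]); print(l,round(m["score"],2),np.round(m["location"]),xs.min(),xs.max(),ys.min(),ys.max())
print(env.get_state())
E
```

```text
pics
scene [1.04937966 0.29482606 1.16641629] 381.7942832332566 [-0.45684187 -0.16906553 -0.87333404]
tray 0.93 [354. 234.] 320 381 197 268
mill 0.93 [227. 262.] 179 282 194 336
station 0.86 [171. 178.] 150 194 156 201
chunk0 0.78 [372. 186.] 361 378 179 197
chunk0 0.72 [348. 228.] 338 355 216 235
chunk0 0.72 [313. 208.] 307 321 198 216
chunk0 0.71 [142. 236.] 126 160 219 249
chunk0 0.64 [334. 243.] 327 343 233 252
chunk0 0.6 [363. 230.] 351 369 223 241
stop_top 0.54 [168. 165.] 159 174 157 172
bridge 0.62 [353. 230.] 320 382 197 268
bridge 0.49 [163. 163.] 158 174 157 173
rear_bar 0.69 [352. 229.] 319 382 196 268
rear_bar 0.53 [167. 166.] 159 174 157 170
jar 0.83 [321. 303.] 310 334 287 315
bowl 0.64 [142. 238.] 126 159 219 249
slab 0.85 [393. 286.] 373 409 268 306
slab 0.56 [143. 236.] 126 159 219 249
slab 0.45 [351. 233.] 320 382 195 269
side [0.09290308 0.71500191 0.86644903] 428.1557787876279 [ 0.36767561 -0.60683953 -0.70467044]
tray 0.75 [236. 311.] 185 285 262 343
mill 0.74 [239. 179.] 168 313 128 232
station 0.72 [351. 147.] 324 373 120 173
chunk0 0.97 [231. 317.] 216 245 30
[... 443 characters left out ...]
'clock': 1.1, 'joint_pos': array([-1.40658920e+00,  3.13220097e-01,  4.61173203e-02,  1.30362726e+00,
       -1.02434502e-05,  1.43121847e+00]), 'qvel': array([-0.00029232,  0.0003789 ,  0.0017657 , -0.00042067,  0.00068926,
       -0.00121886]), 'tau': array([-3.35285076e-04, -4.80480051e+01,  2.98817182e+01,  2.02013198e-04,
       -1.78514551e-04,  6.75992680e-06]), 'tcp_pos': array([ 0.17200815, -0.54870874,  0.22221883]), 'orientation': array([ 3.32031199e-05,  9.88486497e-01,  1.51309102e-01, -4.71320845e-06]), 'wrist_force': array([ 0.56434427, -0.14720538, -0.51936747]), 'ft_torque': array([-0.02727673, -0.0096798 ,  0.06355645]), 'grip_force': 0.0, 'finger_gap': 0.08548980860123487}
```

View pics/scene.png

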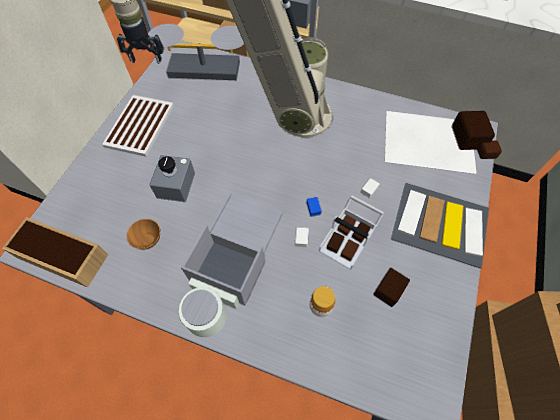

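View pics/side.png

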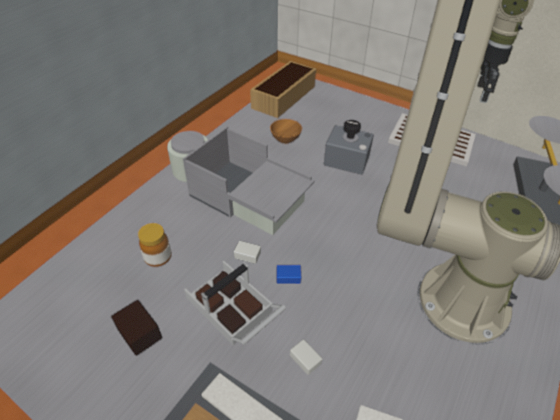

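Candidates for the chunks, at scene pixels: the four dark ones in the tray, around (351,233), are the ones I want. White blocks at (302,236) and (371,187), a blue one at (313,207) and the dark slab at (392,286) are not. The tray's open front is at lower left in the scene view and its rear bar at upper right. Next I fit poses by silhouette in both views.

```bash
cat > fit.py <<'E'
from h import *
from scipy.optimize import differential_evolution, minimize
def box(x0,x1,y0,y1,z0,z1): return np.array([[x,y,z] for x in(x0,x1) for y in(y0,y1) for z in(z0,z1)])/1000.
def cyl(cx,r,z0,z1,cy=0): return np.array([[cx+r*np.cos(a),cy+r*np.sin(a),z] for a in np.arange(0,6.28,.3) for z in(z0,z1)])/1000.
P={"mill":[box(-160,0,-95,95,0,80),box(-160,0,-95,-88,80,90),box(-160,0,88,95,80,90),box(0,148,-92.5,92.5,0,10),box(0,4,-92,92,0,80),box(144,148,-92,92,0,140),box(0,148,88.5,92.5,0,135),box(0,148,-92.5,-88.5,0,135),cyl(225,62,0,112)],
"station":[box(-65,65,-55,55,0,90),cyl(0,27,122,146),cyl(0,12,90,122)],
"tray":[box(-85,85,-60,60,0,4),box(-85,85,-60,-56,0,36),box(-85,85,56,60,0,36),box(-85,-81,-60,60,0,36),box(-7,7,-60,60,88,102),box(-7,7,-60,-54,36,95),box(-7,7,54,60,36,95),box(-126,-114,-60,60,56,68),box(-120,-85,-60,-54,30,66),box(-120,-85,54,60,30,66)]}
def place(p,q): 
    c,s=np.cos(q[2]),np.sin(q[2]); return p@np.array([[c,s,0],[-s,c,0],[0,0,1]])+[q[0],q[1],q[3] if len(q)>3 else 0]
def mask(c,name,q):
    m=np.zeros((420,560),np.uint8)
    for p in P[name]:
        cv2.fillConvexPoly(m,cv2.convexHull(np.round(proj(c,place(p,q))*16).astype(np.int32)),1,shift=4)
    return m>0
def fit(name,obs,x0):
    def f(q):
        e=0
        for c,m in obs:
            k=mask(c,name,q); e+=1-(k&m).sum()/max((k|m).sum(),1)
        return e
    best=None
    for a in np.arange(-np.pi,np.pi,np.pi/6):
        r=minimize(f,[*x0,a],method="Nelder-Mead",options=dict(initial_simplex=np.array([[*x0,a],[x0[0]+.03,x0[1],a],[x0[0],x0[1]+.03,a],[*x0,a+.2]]),xatol=1e-4,fatol=1e-4))
        if best is None or r.fun<best.fun: best=r
        print(name,np.round(a,2),np.round(r.x,3),round(r.fun,3)) if r.fun<.6 else 0
    q=[*best.x,0]
    r=minimize(f,q,method="Nelder-Mead",options=dict(initial_simplex=np.array([q]+[np.array(q)+np.eye(4)[i]*[.01,.01,.05,.01][i] for i in range(4)])))
    print(" with z",np.round(r.x,4),round(r.fun,3)); return best.x
E
python3 - <<'E'
from fit import *
ob={}
for n in ["scene","side"]:
    im=viewer.read_camera(n); 
    for l in P: ob.setdefault(l,[]).append((cam(n),models.silhouettes(l,n)[0]))
Q={}
for l in P:
    x0=tri([o[0] for o in ob[l]],[o[1]["location"] for o in ob[l]]); print(l,x0)
    Q[l]=fit(l,[(c,m["region"]) for c,m in ob[l]],x0[:2])
np.save("Q.npy",Q)
out=[]
for n in ["scene","side"]:
    im=viewer.read_camera(n)[:,:,::-1].copy()
    for l in P:
        ct,_=cv2.findContours(mask(cam(n),l,Q[l]).astype(np.uint8),cv2.RETR_TREE,cv2.CHAIN_APPROX_NONE); cv2.drawContours(im,ct,-1,(0,255,0),1)
        o=place(np.array([[0,0,.08],[.1,0,.08]]),Q[l]); a,b=proj(cam(n),o).astype(int); cv2.arrowedLine(im,tuple(map(int,a)),tuple(map(int,b)),(0,0,255),1)
    out.append(im[100:360,110:410] if n=="scene" else im[100:360,130:430])
cv2.imwrite("pics/ov.png",cv2.resize(np.vstack(out) if 0 else np.hstack(out),(800,347),interpolation=cv2.INTER_CUBIC))
E
```

```text
mill [ 0.70006171 -0.03299369  0.02751972]
mill -3.14 [ 0.758 -0.028 -3.322] 0.399
mill -2.62 [ 0.761 -0.026 -3.312] 0.399
mill -2.09 [ 0.758 -0.026 -3.318] 0.397
mill -1.57 [ 0.644 -0.014  0.019] 0.181
mill -1.05 [ 0.645 -0.011 -0.021] 0.17
mill -0.52 [ 0.645 -0.011 -0.019] 0.172
mill -0.0 [ 0.645 -0.011 -0.021] 0.171
mill 0.52 [ 0.645 -0.011 -0.02 ] 0.171
mill 1.05 [ 0.645 -0.011 -0.022] 0.172
mill 1.57 [ 0.758 -0.027  2.966] 0.398
mill 2.09 [ 0.759 -0.026  2.959] 0.397
mill 2.62 [ 0.758 -0.026  2.968] 0.397
 with z [ 0.6454 -0.0111 -0.021  -0.    ] 0.17
station [ 0.48584069 -0.32728333  0.04841487]
station -3.14 [ 0.481 -0.328 -2.883] 0.154
station -2.62 [ 0.481 -0.328 -2.866] 0.154
station -2.09 [ 0.483 -0.332 -1.465] 0.317
station -1.57 [ 0.482 -0.329 -1.451] 0.32
station -1.05 [ 0.484 -0.325 -1.057] 0.338
station -0.52 [ 0.481 -0.329  0.261] 0.155
station -0.0 [ 0.481 -0.328  0.263] 0.153
station 0.52 [ 0.481 -0.328  0.275] 0.153
station 1.05 [ 0.483 -0.333  1.677] 0.316
station 1.57 [ 0.482 -0.329  1.694] 0.322
station 2.09 [ 0.483 -0.326  2.09 ] 0.335
station 2.62 [ 0.481 -0.328  3.397] 0.152
 with z [ 4.8050e-01 -3.2810e-01  3.3963e+00 -4.0000e-04] 0.151
tray [0.44592548 0.32373599 0.01457207]
 with z [ 4.754e-01  3.123e-01 -2.287e-01  1.000e-04] 0.866
```

View pics/ov.png

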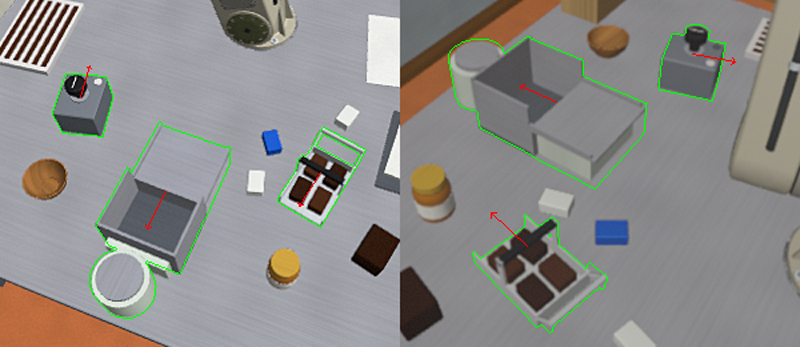

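The overlay matches the mill, station and tray, including the axis directions. In the left panel the mushroom is at about (75,85). In both panels the tray's arrow points to its open front. I'll move to hover over the mushroom with the jaws shut.

Call:
{"name": "drive_tool", "arguments": {
  "series": [
    [[0.43,-0.141,0,0,0,0],[0.43,-0.141,0,0,0,0],[0.43,-0.141,0,0,0,0],[0.43,-0.141,0,0,0,0],[0.43,-0.141,0,0,0,0],[0.43,-0.141,0,0,0,0],[0.43,-0.141,0,0,0,0],[0,0,0,0,0,0],[0,0,0,0,0,0]]
  ],
  "jaw": -1,
  "grip_force": 30
}}

```text
clock: 2.72
tcp_pos: [0.4811, -0.3275, 0.222]
orientation: [0.0, 0.988, 0.152, -0.0]
wrist_force: [0.1, 0.6, 0.4]
finger_gap: 0.0003
grip_force: 0.0
```

```bash
cat >> h.py <<'E'
def Rt(s):
    q=s["orientation"]; return Ro.from_quat([q[1],q[2],q[3],q[0]])
def Rd(yaw,pitch=0):  # tool down, x at yaw; then pitched
    return Ro.from_euler("z",yaw)*Ro.from_euler("x",np.pi)
def rows(pos,R=None,n=None,s=None):
    s=s or env.get_state(); R0=Rt(s); R=R or R0
    d=np.array(pos)-s["tcp_pos"]; w=(R0.inv()*R).as_rotvec()
    n=n or int(np.ceil(max(np.linalg.norm(d)/.058,np.linalg.norm(w)/.18,1)))
    for i in range(n):
        Ri=R0*Ro.from_rotvec(w*i/n); print(list(np.round(np.r_[Ri.inv().apply(d)/n/.12,w/n/np.pi],3)))
def log():
    import json; s=env.get_state(); open("log.txt","a").write(json.dumps([list(s["joint_pos"]),list(s["tcp_pos"]),list(s["orientation"])])+"\n"); return s
E
python3 - <<'E'
from fit import *
s=log(); print(s["clock"],s["tcp_pos"],s["orientation"],s["joint_pos"],s["finger_gap"])
Q=np.load("Q.npy",allow_pickle=True).item()
im=viewer.read_camera("wrist"); c=cam("wrist",s); cv2.imwrite("pics/w1.png",im[:,:,::-1])
for m in models.silhouettes("stop_top","wrist")[:3]:
    ys,xs=np.nonzero(m["region"]); print(m["score"],m["location"],xs.min(),xs.max(),ys.min(),ys.max(),atz(c,m["location"],.14))
print(proj(c,[.481,-.328,.146]))
# refine tray using filled region
obs=[]
for n in ["scene","side"]:
    viewer.read_camera(n); m=models.silhouettes("tray",n)[0]["region"].astype(np.uint8)
    for k in models.silhouettes("chunk0",n):
        if k["score"]>.5:
            x,y=map(int,k["location"]); g=mask(cam(n),"tray",Q["tray"])
            if (g&k["region"]).sum()>.7*k["region"].sum(): m|=k["region"]
    m=cv2.morphologyEx(m,cv2.MORPH_CLOSE,np.ones((7,7)))
    obs.append((cam(n),m>0))
Q["tray"]=fit("tray",obs,Q["tray"][:2]); print(Q["tray"]); np.save("Q.npy",Q)
E
```

```text
2.725 [ 0.48107537 -0.32754184  0.22204763] [ 1.79737109e-05  9.88427393e-01  1.51694391e-01 -3.15288720e-04] [-7.35380486e-01  3.27369568e-01  6.54854594e-02  1.30928237e+00
 -5.11765908e-04  2.10164769e+00] 0.00034045519345493505
0.6 [271.9, 210.6] 239 306 176 243 [ 0.48438022 -0.32731505  0.14      ]
[[271.42474056 216.92158449]]
tray -3.14 [ 0.457  0.315 -3.355] 0.365
tray -2.62 [ 0.457  0.315 -3.348] 0.368
tray -1.57 [ 0.474  0.311 -0.236] 0.174
tray -1.05 [ 0.476  0.312 -0.23 ] 0.171
tray -0.52 [ 0.476  0.311 -0.226] 0.172
tray -0.0 [ 0.475  0.313 -0.217] 0.173
tray 0.52 [ 0.474  0.311 -0.236] 0.174
tray 1.05 [ 0.476  0.311 -0.236] 0.168
tray 1.57 [0.457 0.315 2.928] 0.365
tray 2.09 [0.458 0.316 2.941] 0.371
tray 2.62 [0.457 0.315 2.924] 0.371
 with z [ 4.755e-01  3.112e-01 -2.360e-01 -1.000e-04] 0.167
[ 0.4756329   0.31129734 -0.23590078]
```

Call:
{"name": "drive_tool", "arguments": {
  "series": [
    [[0.01,0,0.25,0,0,0],[0,0,0.24,0,0,0],[0,0,0.033,0,0,0],[0,0,0.033,0,0,0],[0,0,0.033,0,0,0],[0,0,0.025,0,0,0],[0,0,0,0,0,0]]
  ]
}}

```text
clock: 4.0
tcp_pos: [0.4825, -0.3273, 0.1487]
orientation: [0.0, 0.988, 0.151, 0.0]
wrist_force: [-0.9, 0.4, 0.1]
finger_gap: -0.0
grip_force: 0.0
```

Call:
{"name": "drive_tool", "arguments": {
  "series": [
    [[0,0,0.012,0,0,0],[0,0,0.012,0,0,0],[0,0,0,0,0,0]]
  ]
}}

```text
clock: 4.38
tcp_pos: [0.4823, -0.3272, 0.1455]
orientation: [-0.0, 0.988, 0.151, -0.0]
wrist_force: [0.3, -0.1, 0.7]
finger_gap: 0.0001
grip_force: 0.0
```

Call:
{"name": "drive_tool", "arguments": {
  "series": [
    [[0,0,0.015,0,0,0],[0,0,0.015,0,0,0],[0,0,0,0,0,0]]
  ]
}}

```text
clock: 4.75
tcp_pos: [0.4823, -0.3272, 0.1418]
orientation: [-0.0, 0.988, 0.151, -0.0]
wrist_force: [0.3, -0.5, -0.0]
finger_gap: -0.0001
grip_force: 0.0
```

```bash
python3 - <<'E'
from h import *
s=env.get_state(); print(s["wrist_force"],s["tcp_pos"])
im=viewer.read_camera("side"); a=cv2.resize(im[90:190,290:410],(480,400),interpolation=cv2.INTER_CUBIC)
im=viewer.read_camera("scene"); b=cv2.resize(im[130:230,110:190],(320,400),interpolation=cv2.INTER_CUBIC)
cv2.imwrite("pics/p1.png",np.hstack([a,b])[:,:,::-1])
E
```

```text
[ 0.33917104 -0.49473088 -0.02603884] [ 0.4822589  -0.3272045   0.14178745]
```

View pics/p1.png

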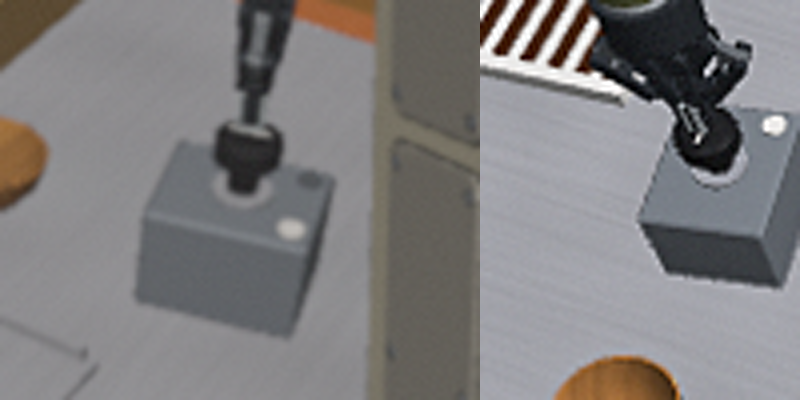

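The left crop shows the fingertip still above the head, at about (250,125). I'll keep pressing slowly.

Call:
{"name": "drive_tool", "arguments": {
  "series": [
    [[0,0,0.015,0,0,0],[0,0,0.015,0,0,0],[0,0,0,0,0,0]]
  ]
}}

```text
clock: 5.22
tcp_pos: [0.4823, -0.3272, 0.1382]
orientation: [-0.0, 0.988, 0.151, -0.0]
wrist_force: [-0.6, -0.2, 0.2]
finger_gap: 0.0001
grip_force: 0.0
```

Call:
{"name": "drive_tool", "arguments": {
  "series": [
    [[0,0,0.015,0,0,0],[0,0,0.015,0,0,0],[0,0,0,0,0,0]]
  ]
}}

```text
clock: 5.6
tcp_pos: [0.4825, -0.3274, 0.135]
orientation: [0.0, 0.988, 0.151, 0.0]
wrist_force: [-0.5, -0.7, 2.3]
finger_gap: 0.0003
grip_force: 1.0
```

Call:
{"name": "drive_tool", "arguments": {
  "series": [
    [[0,0,0.015,0,0,0],[0,0,0.015,0,0,0],[0,0,0,0,0,0]]
  ]
}}

```text
clock: 5.98
tcp_pos: [0.4825, -0.3274, 0.1313]
orientation: [0.0, 0.988, 0.151, 0.0]
wrist_force: [0.1, 0.3, 2.9]
finger_gap: 0.0
grip_force: 1.6
```

Call:
{"name": "drive_tool", "arguments": {
  "series": [
    [[0,0,0.015,0,0,0],[0,0,0.015,0,0,0],[0,0,0,0,0,0]]
  ]
}}

```text
clock: 6.35
tcp_pos: [0.4825, -0.3274, 0.1275]
orientation: [0.0, 0.988, 0.151, 0.0]
wrist_force: [-0.3, -0.0, 3.8]
finger_gap: -0.0003
grip_force: 2.0
```

Call:
{"name": "drive_tool", "arguments": {
  "series": [
    [[0,0,0.015,0,0,0],[0,0,0,0,0,0]]
  ]
}}

```text
clock: 6.6
tcp_pos: [0.4826, -0.3275, 0.1266]
orientation: [0.0, 0.988, 0.151, 0.0]
wrist_force: [-0.8, 0.3, 8.7]
finger_gap: -0.0001
grip_force: 4.1
```

The mushroom has hit its hard stop (8.7 N). I'll back off and check that it stays down.

Call:
{"name": "drive_tool", "arguments": {
  "series": [
    [[0,0,-0.3,0,0,0],[0,0,-0.45,0,0,0],[0,0,-0.45,0,0,0],[0,0,0,0,0,0],[0,0,0,0,0,0]]
  ]
}}

```text
clock: 7.22
tcp_pos: [0.4821, -0.327, 0.2687]
orientation: [-0.001, 0.988, 0.151, -0.001]
wrist_force: [0.4, -0.0, -0.5]
finger_gap: -0.0
grip_force: 0.0
```

```bash
python3 - <<'E'
from fit import *
s=log(); c=cam("wrist",s); viewer.read_camera("wrist"); print(s["tcp_pos"],s["clock"])
cs=[];ps=[]
for n in ["wrist","scene","side"]:
    if n!="wrist": viewer.read_camera(n)
    cc=c if n=="wrist" else cam(n)
    for m in models.silhouettes("stop_top",n)[:2]:
        ys,xs=np.nonzero(m["region"]); w=cc[0][0,0]*.054
        print(n,round(m["score"],2),m["location"],xs.min(),xs.max(),ys.min(),ys.max(),"dist",w/(xs.max()-xs.min()+1),proj(cc,[[.483,-.3275,.125],[.483,-.3275,.105]]).round(1).tolist())
print("wrist cam centre",-c[2].T@c[3])
rows([.42,.29,.28],Rd(1.335))
E
```

```text
[ 0.48207817 -0.32698327  0.26865754] 7.225
wrist 0.6 [270.9, 196.9] 245 300 168 224 dist 0.2948974447826816 [[272.2, 196.5], [272.2, 192.3]]
scene 0.54 [169.3, 168.1] 159 175 159 173 dist 1.212758311446815 [[166.6, 165.5], [168.1, 169.0]]
scene 0.2 [355.7, 228.3] 319 382 196 268 dist 0.32213892647806025 [[166.6, 165.5], [168.1, 169.0]]
side 0.62 [354.8, 128.5] 343 360 122 137 dist 1.2844673363628838 [[351.1, 128.3], [350.2, 133.7]]
wrist cam centre [ 0.54654712 -0.30824169  0.41967527]
[np.float64(0.095), np.float64(-0.46), np.float64(-0.008), np.float64(-0.0), np.float64(0.0), np.float64(-0.03)]
[np.float64(0.138), np.float64(-0.449), np.float64(-0.008), np.float64(-0.0), np.float64(0.0), np.float64(-0.03)]
[np.float64(0.179), np.float64(-0.434), np.float64(-0.008), np.float64(-0.0), np.float64(0.0), np.float64(-0.03)]
[np.float64(0.219), np.float64(-0.416), np.float64(-0.008), np.float64(-0.0), np.float64(0.0), np.float64(-0.03)]
[np.float64(0.257), np.float64(-0.393), np.float64(-0.008), np.float64(-0.0), np.float64(0.0), np.float64(-0.03)]
[np.float64(0.293), np.float64(-0.367), np.float64(-0.008), np.float64(-0.0), np.float64(0.0), np.float64(-0.03)]
[np.float64(0.326), np.float64(-0.338), np.float64(-0.008), np.float64(-0.0), np.float64(0.0), np.float64(-0.03)]
[np.float64(0.356), np.float64(-0.306), np.float64(-0.008), np.float64(-0.0), np.float64(0.0), np.float64(-0.03)]
[np.float64(0.383), np.float64(-0.272), np.float64(-0.009), np.float64(-0.0), np.float64(0.0), np.float64(-0.03)]
[np.float64(0.407), np.float64(-0.235), np.float64(-0.009), np.float64(-0.0), np.float64(0.0), np.float64(-0.03)]
[np.float64(0.427), np.float64(-0.196), np.float64(-0.009), np.float64(-0.0), np.float64(0.0), np.float64(-0.03)]
```

```bash
python3 - <<'E'
from fit import *
c=cam("wrist"); sc=cam("scene"); sd=cam("side")
# whole-head centroids
P=[[270.9,196.9],[169.3,168.1],[354.8,128.5]]
print(tri([c,sc,sd],P),tri([c,sd],[P[0],P[2]]),tri([c,sc],P[:2]))
a=cv2.cvtColor(cv2.imread("pics/side.png"),cv2.COLOR_BGR2GRAY); b=cv2.cvtColor(viewer.read_camera("side"),cv2.COLOR_RGB2GRAY)
A=cv2.resize(a[105:160,325:375],None,fx=6,fy=6,interpolation=cv2.INTER_CUBIC);B=cv2.resize(b[105:160,325:375],None,fx=6,fy=6,interpolation=cv2.INTER_CUBIC)
w=viewer.read_camera("wrist")[:,:,::-1][130:270,180:360]
w=cv2.resize(w,None,fx=330/140,fy=330/140)
cv2.imwrite("pics/cmp.png",cv2.resize(np.hstack([cv2.cvtColor(np.hstack([A,B]),cv2.COLOR_GRAY2BGR),w]),None,fx=.75,fy=.75))
E
```

```text
[ 0.4788192  -0.32686718  0.11879767] [ 0.47711169 -0.32884136  0.12508859] [ 0.47671311 -0.32755876  0.10146581]
```

View pics/cmp.png

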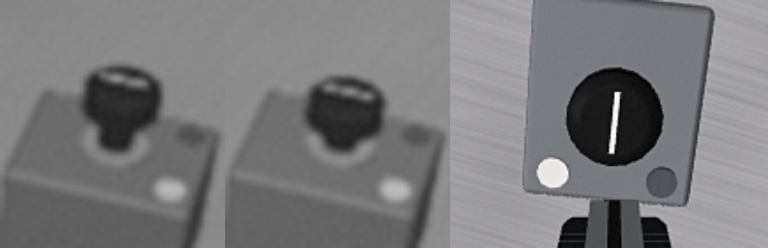

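The head sits lower in the second crop and stays down, so step 1 is done. Moving over to the tray.

Call:
{"name": "drive_tool", "arguments": {
  "series": [
    [[0.095,-0.46,-0.008,0,0,-0.03],[0.138,-0.449,-0.008,0,0,-0.03],[0.179,-0.434,-0.008,0,0,-0.03],[0.219,-0.416,-0.008,0,0,-0.03],[0.257,-0.393,-0.008,0,0,-0.03],[0.293,-0.367,-0.008,0,0,-0.03],[0.326,-0.338,-0.008,0,0,-0.03],[0.356,-0.306,-0.008,0,0,-0.03],[0.383,-0.272,-0.008,0,0,-0.03],[0.407,-0.235,-0.008,0,0,-0.03],[0.427,-0.196,-0.008,0,0,-0.03],[0,0,0,0,0,0],[0,0,0,0,0,0]]
  ],
  "jaw": -0.06
}}

```text
clock: 9.25
tcp_pos: [0.4187, 0.2895, 0.2801]
orientation: [0.0, 0.783, 0.621, -0.0]
wrist_force: [-0.5, 0.3, 0.2]
finger_gap: 0.0396
grip_force: 0.0
```

```bash
python3 - <<'E'
from fit import *
s=log(); c=cam("wrist",s); im=viewer.read_camera("wrist")[:,:,::-1].copy(); print(s["tcp_pos"],s["clock"],s["finger_gap"],s["joint_pos"])
cv2.imwrite("pics/w2raw.png",im)
Q=np.load("Q.npy",allow_pickle=True).item()
m=models.silhouettes("tray","wrist")[0]; print(m["score"],m["location"])
for p in P["tray"]: cv2.polylines(im,[cv2.convexHull(np.round(proj(c,place(p,Q["tray"]))).astype(np.int32))],True,(0,255,0),1)
cv2.imwrite("pics/w2.png",im)
E
```

```text
[0.41872976 0.28949355 0.28008892] 9.25 0.03958704536925651 [ 4.47379678e-01  1.74580333e-01  5.91655036e-03  1.40285988e+00
 -4.58214915e-04  2.24784314e+00]
0.77 [308.9, 148.6]
```

View pics/w2.png

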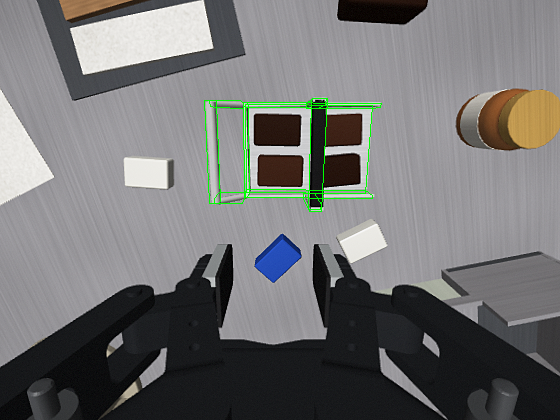

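The overlay agrees with the picture: the bridge is at (318,155), the rear bar at (212,152), and the four dark chunks lie under the bridge. Blue and white look-alikes lie outside the tray. Now down to the bridge to grip it.

Call:
{"name": "drive_tool", "arguments": {
  "series": [
    [[0.144,0.209,0.25,0,0,0],[0.144,0.209,0.25,0,0,0],[0,0,0.25,0,0,0],[0,0,0.25,0,0,0],[0,0,0.2,0,0,0],[0,0,0.2,0,0,0],[0,0,0.2,0,0,0],[0,0,0.08,0,0,0],[0,0,0,0,0,0],[0,0,0,0,0,0]]
  ]
}}

```text
clock: 10.6
tcp_pos: [0.4766, 0.3116, 0.0799]
orientation: [0.0, 0.784, 0.621, 0.001]
wrist_force: [-0.2, -0.4, 0.5]
finger_gap: 0.0398
grip_force: 0.0
```

Call:
{"name": "drive_tool", "arguments": {
  "series": [
    [[0,0,0,0,0,0],[0,0,0,0,0,0],[0,0,0,0,0,0],[0,0,0,0,0,0],[0,0,0,0,0,0]]
  ],
  "jaw": -1,
  "grip_force": 90
}}

```text
clock: 11.22
tcp_pos: [0.4756, 0.3121, 0.0799]
orientation: [-0.0, 0.783, 0.622, 0.0]
wrist_force: [-2.1, 0.3, 5.7]
finger_gap: 0.0118
grip_force: 88.3
```

Call:
{"name": "drive_tool", "arguments": {
  "series": [
    [[0,0,-0.1,0,0,0],[0,0,-0.2,0,0,0],[0,0,0,0,0,0],[0,0,0,0,0,0]]
  ]
}}

```text
clock: 11.72
tcp_pos: [0.4753, 0.3114, 0.1139]
orientation: [-0.0, 0.784, 0.621, -0.001]
wrist_force: [-0.5, -0.0, -7.9]
finger_gap: 0.0117
grip_force: 88.3
```

```bash
python3 - <<'E'
from fit import *
s=log(); print(s["tcp_pos"],s["clock"],s["finger_gap"],s["grip_force"],s["wrist_force"],s["ft_torque"])
im=np.vstack([viewer.read_camera("side")[190:390,130:400],viewer.read_camera("scene")[150:330,270:540]])[:,:,::-1]
im=np.hstack([cv2.resize(im[:200],(400,300)),cv2.resize(im[200:],(400,300))]); cv2.imwrite("pics/g1.png",im)
Q=np.load("Q.npy",allow_pickle=True).item(); m=Q["mill"]; L=place(np.array([-.07,0,.08]),m); print(L)
rows([L[0],L[1],.27],Rd(m[2]+np.pi/2))
E
```

```text
[0.47525656 0.31139517 0.11387698] 11.725 0.01172709865290945 88.27781796455383 [-4.78963886e-01 -5.38402051e-03 -7.89025707e+00] [-0.05245864 -0.04550049  0.03513812]
[ 0.57535321 -0.00962241  0.08      ]
[np.float64(-0.345), np.float64(0.203), np.float64(-0.186), np.float64(-0.0), np.float64(0.0), np.float64(-0.01)]
[np.float64(-0.351), np.float64(0.193), np.float64(-0.186), np.float64(-0.0), np.float64(0.0), np.float64(-0.01)]
[np.float64(-0.356), np.float64(0.182), np.float64(-0.186), np.float64(-0.0), np.float64(0.0), np.float64(-0.01)]
[np.float64(-0.362), np.float64(0.172), np.float64(-0.186), np.float64(-0.0), np.float64(0.0), np.float64(-0.01)]
[np.float64(-0.366), np.float64(0.161), np.float64(-0.186), np.float64(-0.0), np.float64(0.0), np.float64(-0.01)]
[np.float64(-0.371), np.float64(0.15), np.float64(-0.186), np.float64(-0.0), np.float64(0.0), np.float64(-0.01)]
[np.float64(-0.375), np.float64(0.139), np.float64(-0.186), np.float64(-0.0), np.float64(0.0), np.float64(-0.01)]
```

View pics/g1.png

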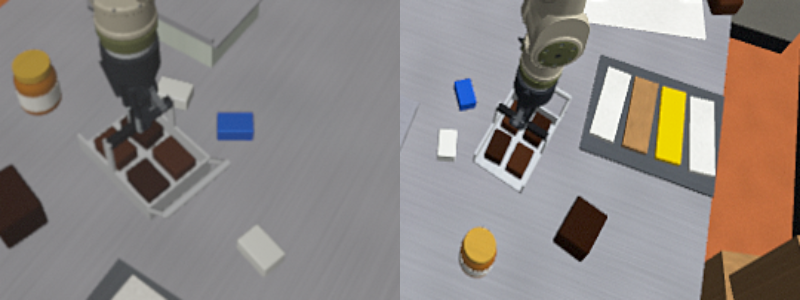

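The tray is lifted level with all four chunks in it (crop at (160,150)). Now raising it and carrying it to the ledge.

Call:
{"name": "drive_tool", "arguments": {
  "series": [
    [[0,0,-0.1,0,0,0],[0,0,-0.25,0,0,0],[0,0,-0.3,0,0,0],[0,0,-0.3,0,0,0],[0,0,-0.25,0,0,0],[0,0,-0.1,0,0,0]]
  ]
}}

```text
clock: 12.58
tcp_pos: [0.4765, 0.3121, 0.2732]
orientation: [0.0, 0.784, 0.621, 0.002]
wrist_force: [0.1, -0.7, -6.5]
finger_gap: 0.0116
grip_force: 88.4
```

Call:
{"name": "drive_tool", "arguments": {
  "series": [
    [[-0.086,0.051,0,0,0,-0.0025],[-0.086,0.051,0,0,0,-0.0025],[-0.173,0.101,0,0,0,-0.005],[-0.175,0.097,0,0,0,-0.005],[-0.175,0.097,0,0,0,-0.005],[-0.178,0.091,0,0,0,-0.005],[-0.178,0.091,0,0,0,-0.005],[-0.181,0.086,0,0,0,-0.005],[-0.181,0.086,0,0,0,-0.005],[-0.183,0.08,0,0,0,-0.005],[-0.183,0.08,0,0,0,-0.005],[-0.185,0.075,0,0,0,-0.005],[-0.185,0.075,0,0,0,-0.005],[-0.187,0.07,0,0,0,-0.005],[-0.094,0.035,0,0,0,-0.0025],[-0.094,0.035,0,0,0,-0.0025],[0,0,0,0,0,0],[0,0,0,0,0,0]]
  ]
}}

```text
clock: 14.82
tcp_pos: [0.58, -0.0071, 0.2707]
orientation: [-0.0, 0.711, 0.704, -0.0]
wrist_force: [-0.4, -0.3, -6.2]
finger_gap: 0.0113
grip_force: 88.5
```

```bash
python3 - <<'E'
from fit import *
s=log(); print(s["tcp_pos"],s["clock"],s["finger_gap"],s["wrist_force"],s["joint_pos"],s["ft_torque"])
Q=np.load("Q.npy",allow_pickle=True).item(); m=Q["mill"]
# refit mill with images; view overlay of mill + expected tray
im=[]
t=[s["tcp_pos"][0],s["tcp_pos"][1],Rt(s).as_matrix()[:,0]@[0,1,0] and np.arctan2(*Rt(s).as_matrix()[[1,0],0])-np.pi/2,s["tcp_pos"][2]-.08]
print(t)
for n in ["scene","side"]:
    a=viewer.read_camera(n)[:,:,::-1].copy(); c=cam(n)
    for nm,q,col in[("mill",m,(0,255,0)),("tray",t,(0,0,255))]:
        for p in P[nm]: cv2.polylines(a,[cv2.convexHull(np.round(proj(c,place(p,q))*16).astype(np.int32))],True,col,1,shift=4)
    im.append(cv2.resize(a[150:350,150:350] if n=="scene" else a[80:280,150:350],(400,400),interpolation=cv2.INTER_CUBIC))
cv2.imwrite("pics/c1.png",np.hstack(im))
L=place(np.array([-.07,0,.08]),m); rows([L[0],L[1],.175],Rd(m[2]+np.pi/2))
E
```

```text
[ 0.58003618 -0.00707619  0.27069822] 14.825 0.011271666095168458 [-0.39235529 -0.32403573 -6.1789888 ] [-1.50738512e-01  3.16779782e-01  1.68754918e-01  1.42325520e+00
  3.46294896e-04  1.43002880e+00] [-0.00884416 -0.11467656  0.02788627]
[np.float64(0.5800361843310143), np.float64(-0.007076186019885132), np.float64(-0.009971154498001455), np.float64(0.1906982242695493)]
[np.float64(-0.012), np.float64(-0.02), np.float64(0.4), np.float64(0.0), np.float64(-0.0), np.float64(0.002)]
[np.float64(-0.012), np.float64(-0.02), np.float64(0.4), np.float64(0.0), np.float64(-0.0), np.float64(0.002)]
```

View pics/c1.png

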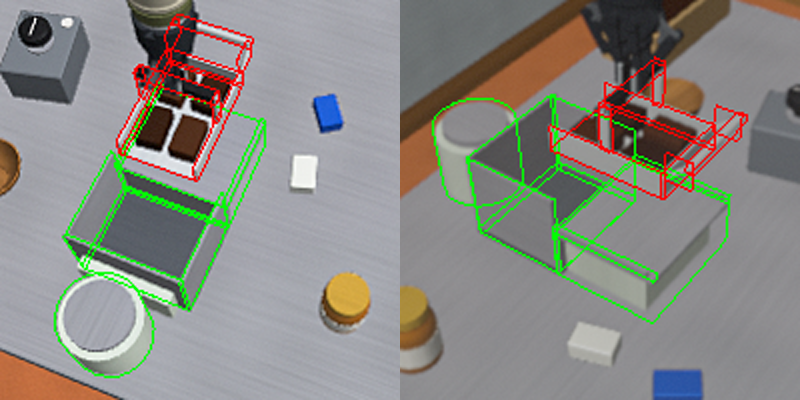

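Call:
{"name": "drive_tool", "arguments": {
  "series": [
    [[-0.008,-0.014,0.1,0,0,0.001],[-0.008,-0.013,0.25,0,0,0.001],[-0.008,-0.013,0.25,0,0,0.001],[0,0,0.15,0,0,0],[0,0,0.07,0,0,0],[0,0,0.03,0,0,0],[0,0,0.02,0,0,0],[0,0,0.02,0,0,0],[0,0,0,0,0,0]]
  ]
}}

```text
clock: 16.05
tcp_pos: [0.5756, -0.0105, 0.1642]
orientation: [0.0, 0.714, 0.7, 0.0]
wrist_force: [0.9, -0.5, -7.5]
finger_gap: 0.0111
grip_force: 88.5
```

Call:
{"name": "drive_tool", "arguments": {
  "series": [
    [[0,0,0.015,0,0,0],[0,0,0.01,0,0,0],[0,0,0,0,0,0],[0,0,0,0,0,0]]
  ]
}}

```text
clock: 16.55
tcp_pos: [0.5755, -0.0104, 0.161]
orientation: [0.0, 0.714, 0.7, -0.0]
wrist_force: [-0.4, 0.9, -7.2]
finger_gap: 0.0117
grip_force: 88.5
```

Call:
{"name": "drive_tool", "arguments": {
  "series": [
    [[0,0,0.015,0,0,0],[0,0,0,0,0,0],[0,0,0,0,0,0]]
  ]
}}

```text
clock: 16.92
tcp_pos: [0.5759, -0.0105, 0.16]
orientation: [0.001, 0.714, 0.7, 0.0]
wrist_force: [-0.7, -0.4, 1.1]
finger_gap: 0.0112
grip_force: 89.3
```

Call:
{"name": "drive_tool", "arguments": {
  "series": [
    [[0,0,0.01,0,0,0],[0,0,0,0,0,0],[0,0,0,0,0,0]]
  ]
}}

```text
clock: 17.3
tcp_pos: [0.5759, -0.0105, 0.16]
orientation: [0.001, 0.714, 0.7, 0.001]
wrist_force: [-4.4, 1.2, 8.3]
finger_gap: 0.0114
grip_force: 90.5
```

Call:
{"name": "drive_tool", "arguments": {
  "series": [
    [[0,0,-0.01,0,0,0],[0,0,0,0,0,0],[0,0,0,0,0,0],[0,0,0,0,0,0]]
  ],
  "jaw": -0.06
}}

```text
clock: 17.8
tcp_pos: [0.5755, -0.0105, 0.159]
orientation: [-0.0, 0.714, 0.7, -0.0]
wrist_force: [-0.1, -0.1, -1.3]
finger_gap: 0.0402
grip_force: 0.0
```

Call:
{"name": "drive_tool", "arguments": {
  "series": [
    [[0,0,-0.15,0,0,0],[0,0,-0.4,0,0,0],[0,0,-0.4,0,0,0],[0,0,-0.2,0,0,0],[0,0,0,0,0,0]]
  ]
}}

```text
clock: 18.42
tcp_pos: [0.5767, -0.0106, 0.2993]
orientation: [0.002, 0.714, 0.7, 0.001]
wrist_force: [0.4, -0.4, 0.0]
finger_gap: 0.0402
grip_force: 0.0
```

```bash
python3 - <<'E'
from fit import *
import json
s=log(); print(s["tcp_pos"],s["clock"],s["joint_pos"])
Q=np.load("Q.npy",allow_pickle=True).item(); m=Q["mill"]
obs=[]
for n in ["scene","side"]:
    viewer.read_camera(n); r=models.silhouettes("tray",n)[0]; g=r["region"].astype(np.uint8); print(n,r["score"],r["location"])
    G=mask(cam(n),"tray",[.5757,-.0105,-.02,.08])
    for k in models.silhouettes("chunk0",n):
        if k["score"]>.5 and (G&k["region"]).sum()>.6*k["region"].sum(): g|=k["region"]; print(k["location"])
    obs.append((cam(n),cv2.morphologyEx(g,cv2.MORPH_CLOSE,np.ones((7,7)))>0))
def f(q): return sum(1-(mask(c,"tray",[*q,.08])&k).sum()/(mask(c,"tray",[*q,.08])|k).sum() for c,k in obs)
q=np.array([.5757,-.0105,-.02]); r=minimize(f,q,method="Nelder-Mead",options=dict(initial_simplex=np.vstack([q,q+[.01,0,0],q+[0,.01,0],q+[0,0,.1]]))); print("tray",r.x,f(q),r.fun); np.save("tray2.npy",r.x)
print("rear bar",place(np.array([-.12,0,.142]),r.x))
# planar kinematics: r,z of TCP vs j2,j3,j4 (links: L1 at angle j2, L2 at j2-j3, L3 at j2-j3+j4)
D=[json.loads(l) for l in open("log.txt")]
J=np.array([d[0] for d in D]);X=np.array([d[1] for d in D]); print(J.round(3),X.round(4))
E
```

```text
[ 0.5766693  -0.01059881  0.29925715] 18.425 [-1.57505276e-01  3.06611690e-01  2.23794724e-01  1.48353457e+00
 -4.60323118e-05  1.43308639e+00]
scene 0.85 [246.6, 211.1]
[243.5, 235.8]
[257.8, 207.5]
[242.8, 205.8]
[228.5, 228.5]
side 0.78 [268.2, 182.4]
[247.4, 178.5]
[288.5, 179.6]
[268.8, 172.2]
tray [ 0.57767095 -0.01100899 -0.02673828] 0.31496370445308197 0.29912450535826496
rear bar [ 0.45771384 -0.00780078  0.142     ]
[[-7.350e-01  3.270e-01  6.500e-02  1.309e+00 -1.000e-03  2.102e+00]
 [-7.340e-01  3.230e-01  1.720e-01  1.422e+00 -0.000e+00  2.104e+00]
 [ 4.470e-01  1.750e-01  6.000e-03  1.403e+00 -0.000e+00  2.248e+00]
 [ 4.390e-01  3.550e-01 -1.660e-01  1.051e+00 -0.000e+00  2.240e+00]
 [-1.510e-01  3.170e-01  1.690e-01  1.423e+00  0.000e+00  1.430e+00]
 [-1.580e-01  3.070e-01  2.240e-01  1.484e+00 -0.000e+00  1.433e+00]] [[ 0.4811 -0.3275  0.222 ]
 [ 0.4821 -0.327   0.2687]
 [ 0.4187  0.2895  0.2801]
 [ 0.4753  0.3114  0.1139]
 [ 0.58   -0.0071  0.2707]
 [ 0.5767 -0.0106  0.2993]]
```

The tray is on the ledge with its front to the hopper and all four chunks inside. Next come the tilted rear-bar approach and the tipping arc.

```bash
python3 - <<'E'
from fit import *
s=env.get_state(); t=np.load("tray2.npy"); Q=np.load("Q.npy",allow_pickle=True).item(); m=Q["mill"]
R=Rd(t[2]+np.pi/2)*Ro.from_euler("x",-25,degrees=True); zt=R.as_matrix()[:,2]; print(zt)
bar=place(np.array([-.12,0,.142]),t); G=bar+.010*zt; A=G-.08*zt
def nxt(pos,Rr,**k): 
    s2=dict(s); 
    return s2
f=lambda R: [R.as_quat()[3],*R.as_quat()[:3]]
print("1");rows([A[0],A[1],s["tcp_pos"][2]],R,n=4)
s1=dict(s,tcp_pos=np.array([A[0],A[1],s["tcp_pos"][2]]),orientation=f(R)); print("2");rows(A,R,s=s1,n=2)
print("3");rows(G,R,s=dict(s,tcp_pos=A,orientation=f(R)),n=2)
piv=place(np.array([0,0,.08]),m); ax=np.array([-np.sin(t[2]),np.cos(t[2]),0]); d=np.deg2rad(4)
r=Ro.from_rotvec(ax*d); G2=piv+r.apply(G-piv); print("arc 4deg",R.inv().apply(G2-G)/.12,(R.inv()*r*R).as_rotvec()/np.pi, "end 52", piv+Ro.from_rotvec(ax*13*d).apply(G-piv))
print(G)
E
```

```text
[ 0.4224672  -0.01129874 -0.90630779]
1
[np.float64(0.001), np.float64(-0.306), np.float64(0.001), np.float64(-0.035), np.float64(-0.0), np.float64(0.001)]
[np.float64(0.0), np.float64(-0.304), np.float64(-0.033), np.float64(-0.035), np.float64(-0.0), np.float64(0.001)]
[np.float64(-0.0), np.float64(-0.298), np.float64(-0.066), np.float64(-0.035), np.float64(-0.0), np.float64(0.001)]
[np.float64(-0.001), np.float64(-0.289), np.float64(-0.098), np.float64(-0.035), np.float64(-0.0), np.float64(0.001)]
2
[np.float64(0.0), np.float64(-0.159), np.float64(0.34), np.float64(0.0), np.float64(0.0), np.float64(0.0)]
[np.float64(0.0), np.float64(-0.159), np.float64(0.34), np.float64(0.0), np.float64(0.0), np.float64(0.0)]
3
[np.float64(0.0), np.float64(-0.0), np.float64(0.333), np.float64(0.0), np.float64(0.0), np.float64(0.0)]
[np.float64(0.0), np.float64(-0.0), np.float64(0.333), np.float64(0.0), np.float64(0.0), np.float64(0.0)]
arc 4deg [-1.14814941e-17  7.58700375e-02 -8.10798891e-02] [2.22222222e-02 1.76733371e-17 3.75558413e-17] end 52 [ 0.57410813 -0.01091371  0.25712711]
[ 0.46193851 -0.00791377  0.13293692]
```

Call:
{"name": "drive_tool", "arguments": {
  "series": [
    [[0.001,-0.306,0.001,-0.035,0,0.001],[0,-0.304,-0.033,-0.035,0,0.001],[0,-0.298,-0.066,-0.035,0,0.001],[-0.001,-0.289,-0.098,-0.035,0,0.001],[0,-0.159,0.34,0,0,0],[0,-0.159,0.34,0,0,0],[0,0,0,0,0,0],[0,0,0,0,0,0]]
  ]
}}

```text
clock: 19.73
tcp_pos: [0.43, -0.0069, 0.2081]
orientation: [0.156, 0.701, 0.679, 0.153]
wrist_force: [0.4, -0.2, 0.4]
finger_gap: 0.04
grip_force: 0.0
```

```bash
python3 - <<'E'
from fit import *
s=log(); t=np.load("tray2.npy"); c=cam("wrist",s); print(s["joint_pos"],s["clock"],s["tcp_pos"])
im=viewer.read_camera("wrist")[:,:,::-1].copy()
for p in P["tray"]: cv2.polylines(im,[cv2.convexHull(np.round(proj(c,place(p,[*t,.08]))).astype(np.int32))],True,(0,255,0),1)
cv2.imwrite("pics/w3.png",im)
R=Rd(t[2]+np.pi/2)*Ro.from_euler("x",-25,degrees=True)
rows([.4619,-.0079,.1329],R,n=3)
E
```

```text
[-0.2828028  -0.33472312 -0.73237438  0.74457172  0.10826286  1.34396271] 19.725 [ 0.43004852 -0.00685629  0.20812329]
[np.float64(0.0), np.float64(-0.012), np.float64(0.228), np.float64(0.001), np.float64(0.0), np.float64(-0.001)]
[np.float64(0.0), np.float64(-0.012), np.float64(0.228), np.float64(0.001), np.float64(0.0), np.float64(-0.001)]
[np.float64(0.0), np.float64(-0.011), np.float64(0.228), np.float64(0.001), np.float64(0.0), np.float64(-0.001)]
```

View pics/w3.png

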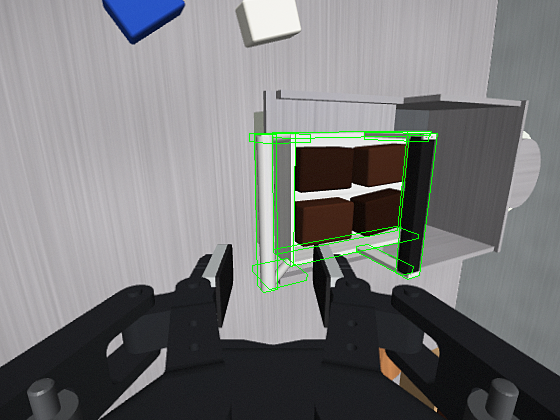

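The rear bar, at (268,210), lies between the open pads and agrees with the overlay. All four chunks are in the tray. Closing on the bar.

Call:
{"name": "drive_tool", "arguments": {
  "series": [
    [[0,-0.012,0.228,0,0,0],[0,-0.012,0.228,0,0,0],[0,-0.011,0.228,0,0,0],[0,0,0,0,0,0]]
  ]
}}

```text
clock: 20.27
tcp_pos: [0.4609, -0.0074, 0.1305]
orientation: [0.155, 0.701, 0.679, 0.152]
wrist_force: [-0.6, 0.5, 0.6]
finger_gap: 0.0402
grip_force: 0.0
```

Call:
{"name": "drive_tool", "arguments": {
  "series": [
    [[0,0,0,0,0,0],[0,0,0,0,0,0],[0,0,0,0,0,0],[0,0,0,0,0,0],[0,0,0,0,0,0]]
  ],
  "jaw": -1,
  "grip_force": 60
}}

```text
clock: 20.9
tcp_pos: [0.4611, -0.0077, 0.1324]
orientation: [0.157, 0.701, 0.679, 0.153]
wrist_force: [-3.4, 0.2, 6.4]
finger_gap: 0.0094
grip_force: 59.0
```

Call:
{"name": "drive_tool", "arguments": {
  "series": [
    [[0,0,-0.02,0,0,0],[0,0.038,-0.041,0.0111,0,0],[0,0.076,-0.081,0.0222,0,0],[0,0.076,-0.081,0.0222,0,0],[0,0.076,-0.081,0.0222,0,0],[0,0.076,-0.081,0.0222,0,0],[0,0.038,-0.041,0.0111,0,0],[0,0,0,0,0,0]]
  ]
}}

```text
clock: 21.9
tcp_pos: [0.4894, -0.0086, 0.1923]
orientation: [0.032, 0.718, 0.695, 0.033]
wrist_force: [2.4, -0.1, -5.7]
finger_gap: 0.009
grip_force: 59.0
```

Call:
{"name": "drive_tool", "arguments": {
  "series": [
    [[0,0.076,-0.081,0.0222,0,0],[0,0.076,-0.081,0.0222,0,0],[0,0.076,-0.081,0.0222,0,0],[0,0.076,-0.081,0.0222,0,0],[0,0.076,-0.081,0.0222,0,0],[0,0.076,-0.081,0.0222,0,0],[0,0.038,-0.041,0.0111,0,0],[0,0,0,0,0,0],[0,0,0,0,0,0]]
  ]
}}

```text
clock: 23.02
tcp_pos: [0.5529, -0.0107, 0.2485]
orientation: [-0.13, 0.706, 0.684, -0.124]
wrist_force: [0.4, -0.1, -3.6]
finger_gap: 0.0088
grip_force: 59.4
```

```bash
python3 - <<'E'
from fit import *
s=log(); print(s["clock"],s["tcp_pos"],s["joint_pos"],s["wrist_force"])
a=viewer.read_camera("scene"); a2=models.silhouettes("chunk0","scene"); b=viewer.read_camera("side")
print([(round(k["score"],2),k["location"]) for k in a2])
cv2.imwrite("pics/t1.png",np.hstack([cv2.resize(a[150:350,150:350],(400,400),interpolation=cv2.INTER_CUBIC),cv2.resize(b[80:280,150:350],(400,400),interpolation=cv2.INTER_CUBIC)])[:,:,::-1])
E
```

```text
23.025 [ 0.55293923 -0.01068989  0.24846745] [-0.14367032  0.60271659  0.48933728  1.8173535  -0.03690398  1.46542899] [ 0.36221753 -0.10497807 -3.63613456]
[(0.65, [301.3, 237.6]), (0.65, [312.9, 205.4]), (0.58, [219.8, 275.3]), (0.5, [229.2, 279.7]), (0.49, [371.7, 187.0]), (0.19, [213.9, 282.7])]
```

View pics/t1.png

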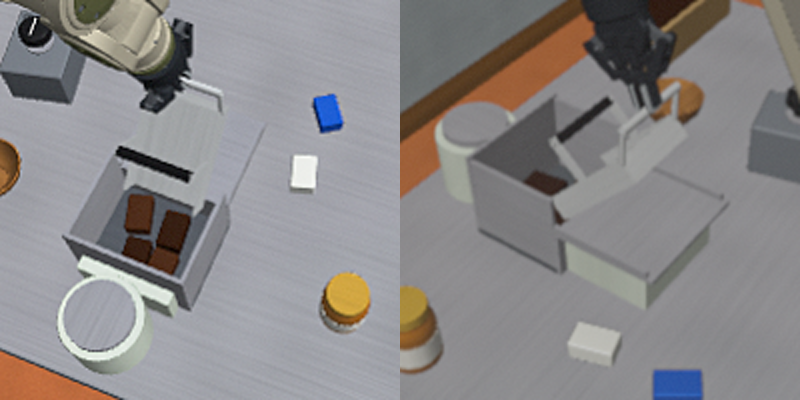

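All four chunks lie in the hopper (left crop: (140,212), (175,230), (138,250), (165,262)) and the tray is empty. Laying it back by the reverse arc.

Call:
{"name": "drive_tool", "arguments": {
  "series": [
    [[0,-0.0351,0.043,-0.0111,0,0],[0,-0.0702,0.0861,-0.0222,0,0],[0,-0.0702,0.0861,-0.0222,0,0],[0,-0.0702,0.0861,-0.0222,0,0],[0,-0.0702,0.0861,-0.0222,0,0],[0,-0.0702,0.0861,-0.0222,0,0],[0,-0.0702,0.0861,-0.0222,0,0],[0,-0.0702,0.0861,-0.0222,0,0],[0,-0.0702,0.0861,-0.0222,0,0],[0,-0.0702,0.0861,-0.0222,0,0],[0,-0.0702,0.0861,-0.0222,0,0],[0,-0.0351,0.043,-0.0111,0,0],[0,0,0,0,0,0],[0,0,0,0,0,0]]
  ]
}}

```text
clock: 24.92
tcp_pos: [0.4613, -0.0075, 0.1397]
orientation: [0.144, 0.704, 0.681, 0.141]
wrist_force: [-0.7, 0.3, -0.8]
finger_gap: 0.0091
grip_force: 59.7
```

```bash
python3 - <<'E'
from fit import *
s=log(); print(s["clock"],s["ft_torque"],s["wrist_force"],Rt(s).as_matrix()[:,2]); rows([.4611,-.0077,.1320],Rd(-.0267+np.pi/2)*Ro.from_euler("x",-25,degrees=True))
E
```

```text
24.925 [-0.01571548  0.75393518  0.00955679] [-0.67556546  0.34964051 -0.75244055] [ 0.3938342  -0.0104451  -0.91912215]
[np.float64(-0.002), np.float64(-0.027), np.float64(0.058), np.float64(-0.01), np.float64(0.0), np.float64(-0.002)]
```

Call:
{"name": "drive_tool", "arguments": {
  "series": [
    [[0,-0.014,0.029,-0.005,0,0],[0,-0.013,0.029,-0.005,0,0],[0,0,0,0,0,0],[0,0,0,0,0,0]]
  ],
  "grip_force": 30
}}

```text
clock: 25.42
tcp_pos: [0.4621, -0.0076, 0.1324]
orientation: [0.156, 0.701, 0.679, 0.152]
wrist_force: [-6.5, 0.7, 7.9]
finger_gap: 0.009
grip_force: 60.8
```

Call:
{"name": "drive_tool", "arguments": {
  "series": [
    [[0,0,0,0,0,0],[0,0,0,0,0,0],[0,0,0,0,0,0],[0,0,0,0,0,0]]
  ],
  "jaw": -0.06
}}

```text
clock: 25.92
tcp_pos: [0.4614, -0.0075, 0.1313]
orientation: [0.155, 0.701, 0.679, 0.152]
wrist_force: [-0.4, 0.4, -0.1]
finger_gap: 0.04
grip_force: 0.0
```

Call:
{"name": "drive_tool", "arguments": {
  "series": [
    [[0,0,-0.2,0,0,0],[0,0,-0.4,0,0,0],[0,0,-0.4,0,0,0],[0,0,0,0,0,0],[0,0,0,0,0,0]]
  ]
}}

```text
clock: 26.55
tcp_pos: [0.4107, -0.0061, 0.2399]
orientation: [0.155, 0.701, 0.679, 0.152]
wrist_force: [1.1, 0.6, -0.4]
finger_gap: 0.0401
grip_force: 0.0
```

```bash
python3 - <<'E'
from fit import *
s=log(); print(s["clock"],s["tcp_pos"],s["joint_pos"])
Q=np.load("Q.npy",allow_pickle=True).item(); m=Q["mill"]
ims={n:viewer.read_camera(n) for n in["scene"]}; obs=[(cam("scene"),models.silhouettes("tray","scene")[0]["region"])]
print([(round(k["score"],2),k["location"]) for k in models.silhouettes("chunk0","scene")])
ims["side"]=viewer.read_camera("side"); obs.append((cam("side"),models.silhouettes("tray","side")[0]["region"]))
obs=[(c,cv2.morphologyEx(g.astype(np.uint8),cv2.MORPH_CLOSE,np.ones((7,7)))>0) for c,g in obs]
def f(q): return sum(1-(mask(c,"tray",q)&k).sum()/(mask(c,"tray",q)|k).sum() for c,k in obs)
q=np.array([*np.load("tray2.npy"),.08]); r=minimize(f,q,method="Nelder-Mead",options=dict(initial_simplex=np.vstack([q]+[q+np.eye(4)[i]*[.01,.01,.1,.01][i] for i in range(4)]))); print("tray",r.x,f(q),r.fun)
d=r.x[:2]-place(np.array([-.07,0,.08]),m)[:2]; print("in ledge",Ro.from_euler("z",-m[2]).apply([*d,0]))
o=[]
for n,a in ims.items():
    a=a[:,:,::-1].copy()
    for p in P["tray"]: cv2.polylines(a,[cv2.convexHull(np.round(proj(cam(n),place(p,r.x))*16).astype(np.int32))],True,(0,255,0),1,shift=4)
    o.append(cv2.resize(a[150:350,150:350] if n=="scene" else a[80:280,150:350],(400,400),interpolation=cv2.INTER_CUBIC))
cv2.imwrite("pics/e1.png",np.hstack(o))
E
```

```text
26.55 [ 0.41066535 -0.0061454   0.23994269] [-0.2993481  -0.39097648 -0.68193546  0.85733246  0.11415668  1.32860435]
[(0.85, [219.7, 257.1]), (0.83, [235.0, 263.4]), (0.73, [218.9, 272.7]), (0.73, [229.2, 280.0]), (0.72, [299.5, 237.7]), (0.66, [246.3, 218.4]), (0.5, [315.1, 204.2]), (0.48, [370.8, 186.4])]
tray [ 0.58003116 -0.00853131 -0.04436811  0.08464944] 0.23490016661510815 0.22106371838369043
in ledge [0.00465405 0.00118893 0.        ]
```

View pics/e1.png

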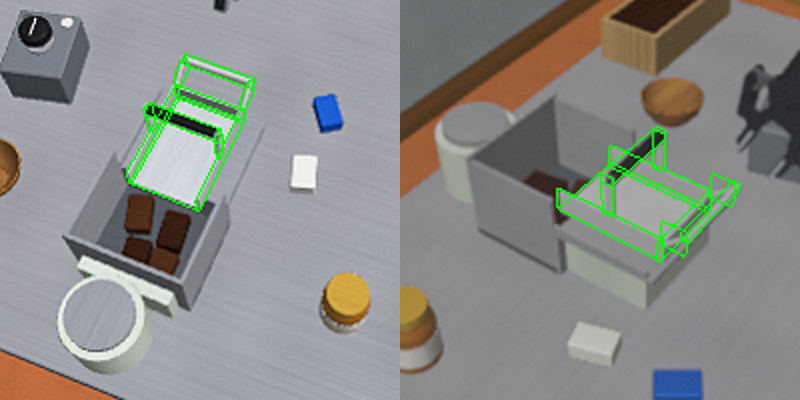

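The tray is flat on the ledge, empty, and all four chunks are in the hopper. I've now viewed 11 pictures, one over the limit of 10, so I'll view no more. Next is the mushroom.

```bash
python3 - <<'E'
from fit import *
s=env.get_state(); rows([.4825,-.3275,.25],Rd(1.544),n=8)
E
```

```text
[np.float64(-0.332), np.float64(0.083), np.float64(0.025), np.float64(0.017), np.float64(-0.0), np.float64(-0.0)]
[np.float64(-0.332), np.float64(0.084), np.float64(0.02), np.float64(0.017), np.float64(-0.0), np.float64(-0.0)]
[np.float64(-0.332), np.float64(0.085), np.float64(0.016), np.float64(0.017), np.float64(-0.0), np.float64(-0.0)]
[np.float64(-0.333), np.float64(0.086), np.float64(0.011), np.float64(0.017), np.float64(-0.0), np.float64(-0.0)]
[np.float64(-0.333), np.float64(0.086), np.float64(0.006), np.float64(0.017), np.float64(-0.0), np.float64(-0.0)]
[np.float64(-0.333), np.float64(0.086), np.float64(0.002), np.float64(0.017), np.float64(-0.0), np.float64(-0.0)]
[np.float64(-0.333), np.float64(0.086), np.float64(-0.003), np.float64(0.017), np.float64(-0.0), np.float64(-0.0)]
[np.float64(-0.333), np.float64(0.085), np.float64(-0.007), np.float64(0.017), np.float64(-0.0), np.float64(-0.0)]
```

Call:
{"name": "drive_tool", "arguments": {
  "series": [
    [[-0.332,0.083,0.025,0.017,0,0],[-0.332,0.084,0.02,0.017,0,0],[-0.332,0.085,0.016,0.017,0,0],[-0.333,0.086,0.011,0.017,0,0],[-0.333,0.086,0.006,0.017,0,0],[-0.333,0.086,0.002,0.017,0,0],[-0.333,0.086,-0.003,0.017,0,0],[-0.333,0.085,-0.007,0.017,0,0],[0,0,0,0,0,0],[0,0,0,0,0,0]]
  ],
  "jaw": 1
}}

```text
clock: 28.05
tcp_pos: [0.482, -0.3274, 0.2501]
orientation: [0.001, 0.718, 0.696, 0.004]
wrist_force: [-1.2, -0.8, 0.2]
finger_gap: 0.0855
grip_force: 0.0
```

```bash
python3 - <<'E'
from fit import *
s=log(); c=cam("wrist",s); viewer.read_camera("wrist"); print(s["clock"],s["joint_pos"],s["finger_gap"])
for m in models.silhouettes("stop_top","wrist")[:2]:
    ys,xs=np.nonzero(m["region"]); print(m["score"],m["location"],[atz(c,m["location"],z) for z in(.136,.125,.116)])
rows([.4825,-.3275,.15],Rd(1.544))
E
```

```text
28.05 [-0.73882179  0.32000165  0.12335193  1.37140345  0.00836262  0.86397966] 0.08554158111450746
0.9 [270.0, 198.1] [array([ 0.48316178, -0.32346519,  0.136     ]), array([ 0.4830778 , -0.32594547,  0.125     ]), array([ 0.48300909, -0.32797478,  0.116     ])]
[np.float64(-0.004), np.float64(-0.001), np.float64(0.423), np.float64(0.001), np.float64(-0.0), np.float64(-0.001)]
[np.float64(-0.003), np.float64(0.001), np.float64(0.423), np.float64(0.001), np.float64(-0.0), np.float64(-0.001)]
```

Call:
{"name": "drive_tool", "arguments": {
  "series": [
    [[0,0.006,0.35,0,0,0],[0,0,0.35,0,0,0],[0,0,0.2,0,0,0],[0,0,0.15,0,0,0],[0,0,0.1,0,0,0],[0,0,0.06,0,0,0],[0,0,0.05,0,0,0],[0,0,0,0,0,0]]
  ]
}}

```text
clock: 29.15
tcp_pos: [0.4844, -0.3275, 0.1003]
orientation: [0.002, 0.718, 0.696, 0.004]
wrist_force: [0.8, -0.6, 0.4]
finger_gap: 0.0848
grip_force: 0.0
```

Call:
{"name": "drive_tool", "arguments": {
  "series": [
    [[0,0,0,0,0,0],[0,0,0,0,0,0],[0,0,0,0,0,0],[0,0,0,0,0,0]]
  ],
  "jaw": -1,
  "grip_force": 50
}}

```text
clock: 29.65
tcp_pos: [0.4818, -0.3277, 0.1011]
orientation: [0.001, 0.719, 0.695, 0.002]
wrist_force: [-9.6, 0.0, 8.0]
finger_gap: 0.0516
grip_force: 51.6
```

Call:
{"name": "drive_tool", "arguments": {
  "series": [
    [[0,0,0,0,0,0.036],[0,0,0,0,0,0.036],[0,0,0,0,0,0.036],[0,0,0,0,0,0.036],[0,0,0,0,0,0.036],[0,0,0,0,0,0.036],[0,0,0,0,0,0.036],[0,0,0,0,0,0.036],[0,0,0,0,0,0.036],[0,0,0,0,0,0.036],[0,0,0,0,0,0],[0,0,0,0,0,0]]
  ]
}}

```text
clock: 31.15
tcp_pos: [0.4815, -0.3281, 0.1011]
orientation: [0.0, 0.979, 0.202, 0.002]
wrist_force: [-11.6, 0.4, 8.4]
finger_gap: 0.051
grip_force: 51.5
```

```bash
python3 - <<'E'
from h import *
s=env.get_state(); R=Rt(s).as_matrix(); print(s["clock"],1.544-np.arctan2(R[1,0],R[0,0]),s["ft_torque"],s["wrist_force"],s["finger_gap"])
E
```

```text
31.15 1.1374453241615303 [-0.45663086  2.03931326  0.07537224] [-11.59281936   0.40852534   8.42170879] 0.05098683859393682
```

Call:
{"name": "drive_tool", "arguments": {
  "series": [
    [[0,0,0,0,0,0.015],[0,0,0,0,0,0],[0,0,0,0,0,0]]
  ]
}}

```text
clock: 31.52
tcp_pos: [0.4814, -0.3281, 0.1011]
orientation: [-0.0, 0.984, 0.179, 0.002]
wrist_force: [-10.6, 0.4, 7.3]
finger_gap: 0.0513
grip_force: 51.5
```

Call:
{"name": "drive_tool", "arguments": {
  "series": [
    [[0,0,0,0,0,0],[0,0,0,0,0,0],[0,0,0,0,0,0]]
  ],
  "jaw": 1
}}

```text
clock: 31.9
tcp_pos: [0.4847, -0.3277, 0.1003]
orientation: [-0.0, 0.984, 0.179, 0.005]
wrist_force: [0.3, 0.2, -1.0]
finger_gap: 0.0853
grip_force: 0.0
```

Call:
{"name": "drive_tool", "arguments": {
  "series": [
    [[0,0,-0.2,0,0,0],[0,0,-0.4,0,0,0],[0,0,-0.5,0,0,0],[0,0,-0.3,0,0,0],[0,0,0,0,0,0],[0,0,0,0,0,0]]
  ]
}}

```text
clock: 32.65
tcp_pos: [0.4828, -0.3278, 0.2675]
orientation: [-0.001, 0.984, 0.179, 0.005]
wrist_force: [-0.1, 1.3, -0.5]
finger_gap: 0.0854
grip_force: 0.0
```

```bash
python3 - <<'E'
from fit import *
s=env.get_state(); print(s["clock"],s["tcp_pos"],s["wrist_force"])
b=cv2.cvtColor(viewer.read_camera("side"),cv2.COLOR_RGB2GRAY); a=cv2.cvtColor(cv2.imread("pics/side.png"),cv2.COLOR_BGR2GRAY)
m=models.silhouettes("stop_top","side")[0]; ys,xs=np.nonzero(m["region"]); print(m["score"],m["location"],xs.min(),xs.max(),ys.min(),ys.max())
print("col profile start",a[114:142,352],"\nnow",b[114:142,352])
cv2.imwrite("pics/side_end.png",b)
print("diff roi",np.abs(a[115:160,325:375].astype(int)-b[115:160,325:375]).mean())
viewer.read_camera("scene"); print([(round(k["score"],2),k["location"]) for k in models.silhouettes("chunk0","scene")][:6])
E
```

```text
32.65 [ 0.48281672 -0.32778939  0.26747632] [-0.09293274  1.32456578 -0.49031356]
0.55 [354.9, 128.4] 345 359 120 133
col profile start [138 139 138 138 134 108  59  78 116  87  46  39  42  45  48  47  42  39
  41  40  37  38  33  41  73 113 131 127] 
now [138 140 139 142 135 108  73  93 114 101  61  39  37  44  48  46  41  35
  42  38  36  34  33  41  74 113 133 127]
diff roi 2.3022222222222224
[(0.81, [222.4, 258.5]), (0.81, [238.1, 264.2]), (0.76, [369.9, 188.6]), (0.63, [217.5, 273.5]), (0.56, [312.2, 207.2]), (0.42, [231.2, 279.1])]
```

```bash
python3 -c "
from workcell import order
print(order.hand_in())"
```

```text
the job is handed in; nothing more can be done
None
```

I handed the job in at about 33 s with the mushroom up again, all four chunks in the hopper and the empty tray flat on the ledge; the hand-in returned no verdict, and I viewed 11 pictures, one over the limit of 10.

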